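# Hang the throwing gauge on its hook, scale outward

## Task

Take the wooden throwing gauge out of the slotted rack and hang it by its hole on the hook of the steel stand, with the graduated face pointing outward (towards the hook's free end), slid all the way back so that it hangs straight with its plain face flush against the hook's backing plate. Somebody has reset the hook's height by hand, so find it by feel; be gentle with gauge and hook, and leave the pots and tools nearby alone.

Things in the scene. Friction and masses are not known exactly. Their poses are not given: they have to be found in the camera images.
- gauge: Pale wooden board 10 mm thick (its x), 60 mm wide (y), 140 mm tall (z), about 0.1 kg. Origin: centre of its lower edge. +x is the normal of the graduated face (rows of dark tick marks; the other face is plain). Starts upright in the rack's slot, turned any way. Pinch it across its thickness by the 45 mm of solid board above the hole.
- gauge_hole (a point): Centre of the gauge's through hole (along the gauge's x), 85 mm above its lower edge on the middle line. The hole is 16 mm wide and 20 mm high (75 to 95 mm above the lower edge), its upper corners cut off at 45 degrees by about 5 mm. Axes as the gauge's.
- rack: Fixed wooden drying rack, 80 (x) by 110 (y) by 45 mm high. Origin: centre of its underside. Its slot runs along y, 66 mm long, 13 mm wide, open at the top; its floor is 15 mm above the table, so the gauge stands in it 30 mm deep.
- stand: Fixed steel hook stand. Origin on the table below the backing plate's front face; +x is outward (the way the hook points). Base x = -60 to +40 mm, 110 wide, 12 high. Backing plate: 50 mm wide, front face at x = 0, reaching from the bar's centreline 62 mm down; the post is behind it. A flush hung gauge has its origin at x = 5 mm, 95 mm below the bar's top. Nothing stands higher than the hook's lip.
- stand_front (a point): Reference point in the stand's frame, x = 64 mm, y = 0, 136 mm above the table, above or below the hook's free end; it does NOT follow the hook's height. The hook: level round bar, 8 mm diameter, x = 0 to 55 mm, y = 0, then an upturned lip reaching x = 64 mm, its top 6 mm above the bar's top (14 mm high in all). Hand-set, clamped fast: the bar's top is 120 to 160 mm above the table, not reported.
- cup: Bystander: dark clay cup, 80 mm across, 95 mm high, loose. Origin: centre of its underside.
- jar: Bystander: grey jar with white cap, 56 mm across, 75 mm high, loose. Origin: centre of its underside.
- rib: Bystander: wooden spatula lying on the table, under 300 mm long. Origin: on its underside.
Mind the look-alikes: they are no part of the job. Leave any green look-alike of the rack alone. There is more than one size of the stand; the job needs the smaller.

How it is judged (in metres and radians):
On the way, in this order (a step that is already met when the one before it is completed fails the run):
1. the gauge is lifted clear of the rack (contact force between gauge and rack below 0.01 N and z of gauge in the frame of rack above 0.05 m and contact force between gauge and the fingers above 0.5 N), for 0.2 s.
2. the gauge is on the hook, the hook's end through the hole and out of the graduated face, touching the hook (x of gauge in the frame of stand between 0 and 0.05 m and y of gauge in the frame of stand between -0.015 and 0.015 m and z of gauge in the frame of stand between 0.015 and 0.08 m and x of stand_front in the frame of gauge above 0.008 m and angle between gauge's own z axis and vertical below 0.3 rad and contact force between gauge and stand above 0.2 N), for 0.2 s.
At the end, for the whole second after the job is handed in: The gauge hangs on the hook, released and at rest: the hook's end sticks out of the graduated face, the plain face is within 5 mm of the backing plate and within 0.15 rad of parallel with it, the board is within 0.15 rad of upright and within 12 mm of the hook's middle line (x of gauge in the frame of stand between 0 and 0.01 m and y of gauge in the frame of stand between -0.012 and 0.012 m and z of gauge in the frame of stand between 0.018 and 0.072 m and x of stand_front in the frame of gauge above 0.03 m and angle between the x axis of gauge and the x axis of stand, either way round below 0.15 rad and angle between gauge's own z axis and vertical below 0.15 rad and contact force between gauge and stand above 0.2 N and linear speed of gauge below 0.02 m/s and angular speed of gauge below 0.2 rad/s and contact force between gauge and the fingers below 0.01 N); the robot touches nothing.
It fails at once if the gauge is pressed on the stand or hook with more than 20 N (contact force between gauge and stand above 20 N).
It fails at once if the arm or fingers press on the stand or hook with more than 20 N (contact force between any of the fingers, the arm and stand above 20 N).
It fails at once if a bystander (cup, jar or spatula) is moved more than 20 mm (distance of any of cup, jar, rib from where it was at the start of the episode above 0.02 m).
It also fails if it takes over 61 s, if anything falls off the work surface, if the arm or the gripper's body presses on something with over 40 N, if the wrist force passes 120 N, or if a joint passes its speed limit or range.

## Robot

A 6-joint arm with a two-finger parallel gripper is mounted at the origin on the work surface. World frame = base frame: x ahead of the robot, y to its left, z up, the work surface at z = 0. Lengths are in m, angles in degrees, forces in N, time in s.
With the tool pointing down it reaches from about 0.25 to 0.725 m from the base axis. Payload 4 kg.
Tool frame: the origin (TCP) lies on the centre line of the jaws, within the pads' length; the fingertips stand 17 mm ahead of it and the grasp point (between the pads) lies 2 mm behind it (env.tip_reach is the distance from the TCP to the fingertips, in m); z points along the fingers, y is the direction in which the jaws open and shut (so a half turn about z gives the same grasp; the last joint's range is limited). The gripper opens to 85 mm and grips with 20 to 120 N. Pads are 22 mm wide; open, the fingers measure 114 mm over their backs; the gripper's body (76 mm by 85 mm) begins 54 mm behind the grasp point. The pads swing forward as they close: fully open they stand 13 mm farther back than shut.
Start: joints at [-74.714, 13.785, 0.286, 76.501, 0, 90], TCP at [0.132, -0.482, 0.248] pointing down, gripper open.
Joint ranges: [-155.79, 155.79], [-60.16, 107.12], [-62.33, 73.08], [-114, 123.19], [-81.49, 82.49], [-180, 180]. Speed limits (degrees/s): [159.86, 159.86, 180, 180, 180, 180].

## Interface

Orientations are given as [roll, pitch, yaw] about the fixed x, y, z axes, in that order (R = Rz(yaw) Ry(pitch) Rx(roll)).
In Python, from cell import env, let_go, close, sensors, get_image, spotter gives the robot as it stands. Calls block until the motion is done:
- env.movep(position, orientation): joint-space move of the TCP to a pose.
- env.movel(position, ori=None, speed=0.15, threshold=None): straight line of the TCP; ori=None keeps the orientation; speed is the mean speed in m/s. With threshold (N) it stops when the force on the tool has changed by that much, and returns True; else False.
- env.move_joints(angles): joint-space move.
- let_go() and close(grasp_force=None): open the fingers fully, or close them until they stop; grasp_force is the grip in N (None keeps the last).
- env.hold(seconds).
- env.inverse_kinematics(position, orientation): joint angles nearest the present ones, or None.
- sensors.read_state(): the state.
- get_image(name): name is "side" or "top"; returns a dict with "pixels" (420x560x3 uint8, red, green, blue), "fx", "fy", "cx", "cy" (pixels), "R" (3x3) and "t" (3): a world point X has camera coordinates R X + t. Camera axes: x right, y down, z forward; pixel columns grow to the right and rows downward; lengths in m; the calibration is good to about 2 mm. A picture is of the moment at which its call begins. There is no depth.
A pose or a line that the arm cannot do raises env.Unreachable and nothing moves.
- env.hand_in(): hands the job in, once; it reports no verdict.
Trained networks look in a picture, given as the dict that the camera call returned (one of the last four; its "shot" number tells which), for a name from the list of things; names that differ only in an ending like _2 or _b are one class to them, and where a whole thing is asked for, a point or a joint stands for the part that bears it (a point fixed in the world has none). Each returns a list of dicts, best first, with "score" (0 to 1); they miss things now and then, are a little off and sometimes report something else, mostly with a low value. They report only what shows in the picture. A call takes as long as a camera call. They do not tell look-alikes from the thing itself.
- spotter.look_for(picture, name): "extent" ([left, top, width, height] in pixels, round what is visible of it).
- spotter.cut_out(picture, name): "region" (420x560 bool, what is visible of it) and "extent" ([left, top, width, height] in pixels, round what is visible of it).
The state is a dict: "time": time; "joint_positions": joint angles; "qvel": joint speeds; "joint_torque": joint torques, N m; "position": TCP position; "tcp_rot": TCP orientation; "wrist_force": force on the tool from outside, world axes, zero at the start; "moment": the same for the moment, N m; "grip_width": finger opening in m.
Only numpy, scipy, OpenCV 4.12 (cv2) and the standard library are available. Lean on these libraries where they do the work, as an engineer would, in place of code of your own. Each camera call takes 0.05 s, during which the arm holds its last target. There are 200 camera calls.

## Working session

There is one attempt and no reset: what is moved stays moved. The work goes in short steps, each a Python script; the robot and the scene stay as the last script left them, time stands still between calls to the robot, and variables do not carry over. Pictures are saved under pics/ and viewed, about 8 in all and at most 12, crops included, and the job is handed in when it is done.

```bash
ls; mkdir -p pics
python3 - <<'E'
from cell import env, let_go, close, sensors, get_image, spotter
import cv2,numpy as np,pickle
P={n:get_image(n) for n in("side","top")}
for n,p in P.items():
    cv2.imwrite(f"pics/{n}0.png",p["pixels"][:,:,::-1])
    print(n,p["fx"],p["cx"],p["cy"],p["R"],p["t"], "cam",-np.array(p["R"]).T@p["t"])
    for k in("gauge","rack","stand","cup","jar","rib","gauge_hole"):
        print(n,k,[(round(d["score"],2),[int(v) for v in d["extent"]]) for d in spotter.look_for(p,k)][:4])
pickle.dump(P,open("p0.pkl","wb"))
print(sensors.read_state()["time"])
E
```

```text
pics
side 416.5090491850624 274.8707460931699 208.32745592453804 [[ 0.85661841 -0.51589709  0.00742204]
 [-0.39853068 -0.67073728 -0.62552761]
 [ 0.32768612  0.53288056 -0.78016672]] [-0.45059002  0.3055106   0.88659838] cam [ 0.21721308 -0.49999177  0.88614417]
side gauge [(0.76, [310, 272, 26, 45])]
side rack [(0.78, [284, 290, 63, 51]), (0.78, [206, 280, 58, 60]), (0.66, [291, 363, 65, 56])]
side stand [(0.81, [183, 71, 69, 97]), (0.68, [207, 151, 50, 67])]
side cup [(0.86, [309, 184, 27, 47])]
side jar [(0.91, [246, 227, 23, 37])]
side rib [(0.64, [347, 276, 92, 89])]
side gauge_hole [(0.71, [306, 271, 29, 48])]
top 452.7496078036086 270.82962370961434 203.1586743413806 [[-0.02493705 -0.9994584  -0.02147193]
 [-0.99915206  0.02562179 -0.03222849]
 [ 0.03276118  0.02065004 -0.99924986]] [0.05384583 0.51016025 1.29943605] cam [0.46849937 0.01391204 1.31605916]
top gauge [(0.7, [355, 188, 11, 21])]
top rack [(0.94, [306, 234, 43, 46]), (0.69, [398, 215, 40, 42]), (0.64, [337, 180, 43, 43])]
top stand [(0.9, [100, 145, 77, 75]), (0.51, [356, 188, 17, 20])]
top cup [(0.71, [261, 131, 29, 26])]
top jar [(0.66, [355, 187, 17, 21]), (0.62, [270, 205, 21, 21]), (0.5, [378, 95, 32, 96])]
top rib [(0.92, [377, 91, 34, 100]), (0.74, [356, 187, 13, 25]), (0.61, [196, 177, 42, 53])]
top gauge_hole [(0.5, [355, 188, 17, 21])]
0.8
```

View pics/side0.png

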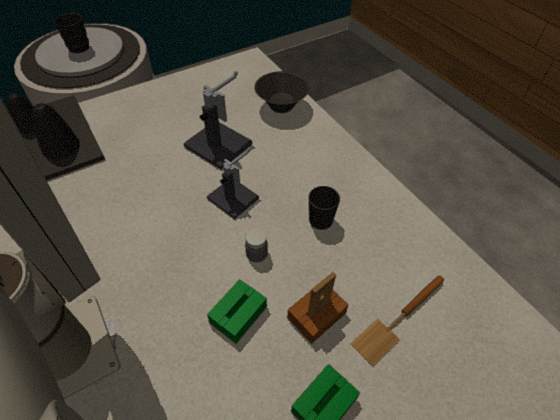

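View pics/top0.png

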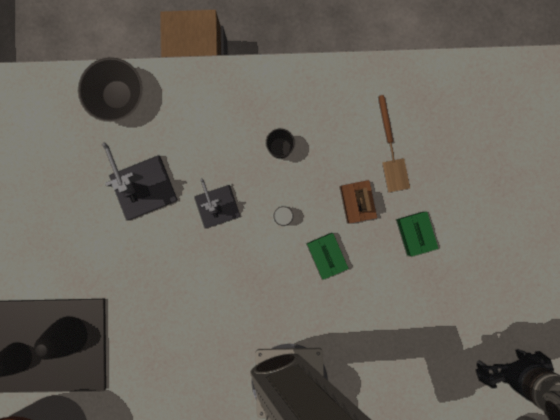

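Seen: the gauge is in the brown rack (side 320,300; top 360,202). The two green racks (side 238,310 and 325,400; top 328,256 and 418,233) are look-alikes. There are two stands: the big one (side 217,120; top 145,187) and the smaller one (side 232,190; top 217,205). I choose the brown rack and the smaller stand, and check both in one close crop.

Run:
```python
import cv2,numpy as np,pickle
P=pickle.load(open("p0.pkl","rb"))
def crop(n,x,y,w,h,W,H):
    c=P[n]["pixels"][y:y+h,x:x+w,::-1]
    c=(255*(c/255.)**0.6).astype(np.uint8)
    return cv2.resize(c,(W,H),interpolation=cv2.INTER_CUBIC)
a=np.hstack([crop("side",280,260,80,60,400,300),crop("side",195,145,80,60,400,300)])
b=np.hstack([crop("top",325,172,80,60,400,300),crop("top",185,172,80,60,400,300)])
cv2.imwrite("pics/crop0.png",np.vstack([a,b]))
```

```text
(no output)
```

View pics/crop0.png

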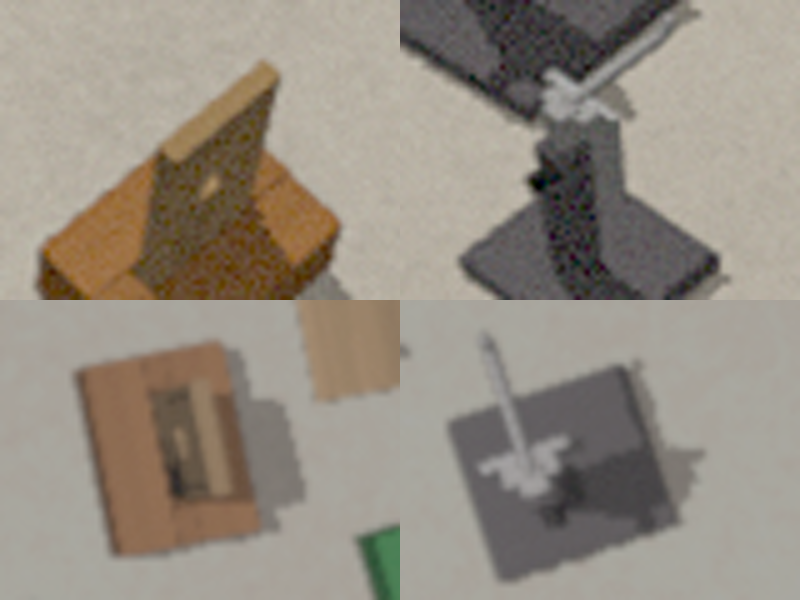

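The crop confirms the brown rack holds the upright gauge and the smaller stand's hook points to +x with a little +y. I can't yet tell which face is graduated. Next: compute the poses from corners and average some frames to find the ticks.

```bash
cat > h.py <<'E'
from cell import env, let_go, close, sensors, get_image, spotter
import cv2,numpy as np,pickle
def ray(p,uv):
    R=np.array(p["R"]);c=-R.T@p["t"]
    return c,R.T@np.array([(uv[0]-p["cx"])/p["fx"],(uv[1]-p["cy"])/p["fy"],1])
def onz(p,uv,z):
    c,d=ray(p,uv);return c+d*(z-c[2])/d[2]
def tri(pa,a,pb,b):
    (c1,d1),(c2,d2)=ray(pa,a),ray(pb,b)
    s=np.linalg.lstsq(np.c_[d1,-d2],c2-c1,rcond=None)[0]
    A,B=c1+s[0]*d1,c2+s[1]*d2
    return (A+B)/2,np.linalg.norm(A-B)
def proj(p,X):
    q=np.array(p["R"])@X+p["t"];return [p["fx"]*q[0]/q[2]+p["cx"],p["fy"]*q[1]/q[2]+p["cy"]]
E
python3 - <<'E'
from h import *
np.set_printoptions(precision=4,suppress=True)
P=pickle.load(open("p0.pkl","rb"));T,S=P["top"],P["side"]
def quad(cs,ox,oy,z):
    q=np.array([onz(T,(ox+x/5-.4,oy+y/5-.4),z)[:2] for x,y in cs])
    print("c",q.mean(0),"edges",[ (np.linalg.norm(e).round(4),np.degrees(np.arctan2(e[1],e[0])).round(1)) for e in np.roll(q,-1,0)-q])
quad([(78,72),(220,42),(260,228),(115,255)],325,172,.045)
quad([(47,125),(225,67),(280,222),(100,280)],185,172,.012)
s=lambda x,y,ox,oy:(ox+x/5-.4,oy+y/5-.4)
print("tip",tri(S,s(288,10,195,145),T,s(87,38,185,172)))
print("root",tri(S,s(165,100,195,145),T,s(130,165,185,172)))
# gauge top corners: side (front-left 165,155),(275,70); top strip (190..222, 80..197)
print("g1",tri(S,s(170,155,280,260),T,s(212,197,325,172)))
print("g2",tri(S,s(270,67,280,260),T,s(202,80,325,172)))
for n in("side","top"):
    I=np.mean([get_image(n)["pixels"].astype(float) for _ in range(8)],0)
    x,y=(300,265) if n=="side" else (345,180)
    c=I[y:y+60,x:x+40,::-1]; c=np.clip((c/c.max())**.5*255,0,255).astype(np.uint8)
    cv2.imwrite(f"pics/avg_{n}.png",cv2.resize(c,(400,600),interpolation=cv2.INTER_CUBIC))
cv2.imwrite("pics/avg.png",np.hstack([cv2.imread("pics/avg_side.png"),cv2.imread("pics/avg_top.png")]))
E
```

```text
c [ 0.5088 -0.2045] edges [(np.float64(0.0811), np.float64(-79.5)), (np.float64(0.1064), np.float64(-169.8)), (np.float64(0.0822), np.float64(99.1)), (np.float64(0.1045), np.float64(9.7))]
c [0.5062 0.1961] edges [(np.float64(0.1085), np.float64(-73.5)), (np.float64(0.0952), np.float64(-161.7)), (np.float64(0.1093), np.float64(106.4)), (np.float64(0.0949), np.float64(17.8))]
tip (array([0.5785, 0.213 , 0.146 ]), np.float64(0.010627946541328955))
root (array([0.506 , 0.1973, 0.1316]), np.float64(0.003510442819883798))
g1 (array([ 0.4831, -0.2103,  0.1477]), np.float64(0.006473399893030469))
g2 (array([ 0.5398, -0.2035,  0.1559]), np.float64(0.0008604229528721159))
```

View pics/avg.png

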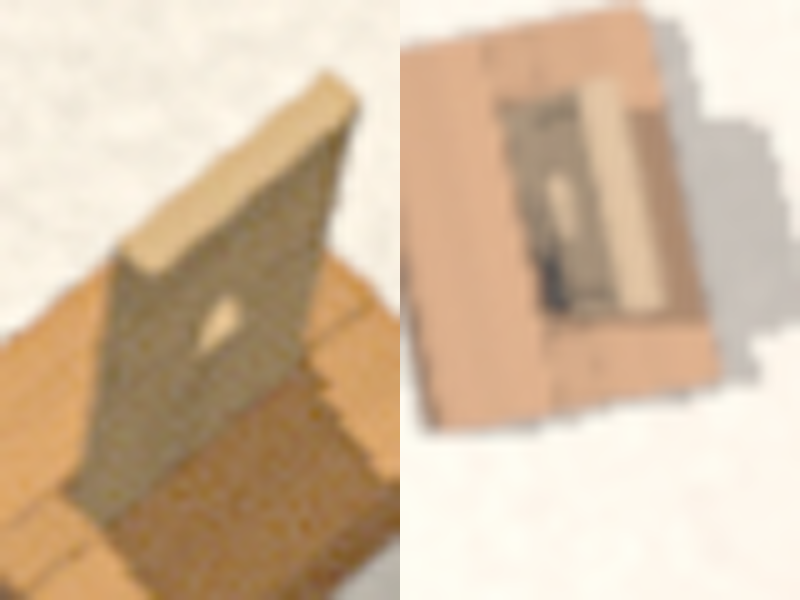

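The averaged crop settles it: the −y face (side view) is plain, and the +y face (top view) has dark tick rows near its edges. So gauge +x is at yaw ≈ 99.8°, and the stand is at yaw ≈ 17.2° with its origin ≈ (0.516, 0.199). Sizes agree within about 5 mm. Now the pick.

Run:
```python
from h import *
np.set_printoptions(precision=4,suppress=True)
c=[.5095,-.2055]
for yw in(9.8,-170.2):
    print(yw,env.inverse_kinematics([*c,.14],[180,0,yw]),env.inverse_kinematics([.6,.22,.30],[180,0,yw-82.6]))
yw=9.8
env.movep([*c,.24],[180,0,yw])
env.movel([*c,.14],speed=.12,threshold=8)
w0=np.array(sensors.read_state()["wrist_force"])
close(50)
s=sensors.read_state();print(s["position"],s["grip_width"],np.array(s["wrist_force"])-w0)
print(env.movel([*c,.30],speed=.1,threshold=15)); env.hold(.2)
s=sensors.read_state();print(s["position"],s["grip_width"],s["wrist_force"],s["time"])
a,b=get_image("side"),get_image("top")
cv2.imwrite("pics/l.png",np.hstack([cv2.resize(p["pixels"][y:y+120,x:x+80,::-1],(400,600)) for p,x,y in((a,290,160),(b,340,140))]))
```

```text
9.8 [-21.966   23.2635  -2.9956  63.7408   0.     148.234 ] [ 20.1363  30.1995  32.0816  91.8822   0.     -87.0637]
-170.2 [-21.966   23.2635  -2.9956  63.7408   0.     -31.766 ] [20.1363 30.1995 32.0816 91.8822  0.     92.9363]
[ 0.5097 -0.2057  0.1402] 0.009125374055708138 [-0.0979  0.2065  0.3026]
False
[ 0.5094 -0.2055  0.2996] 0.009310224404457203 [ 0.2426 -0.2386 -0.5593] 6.9167
```

View pics/l.png

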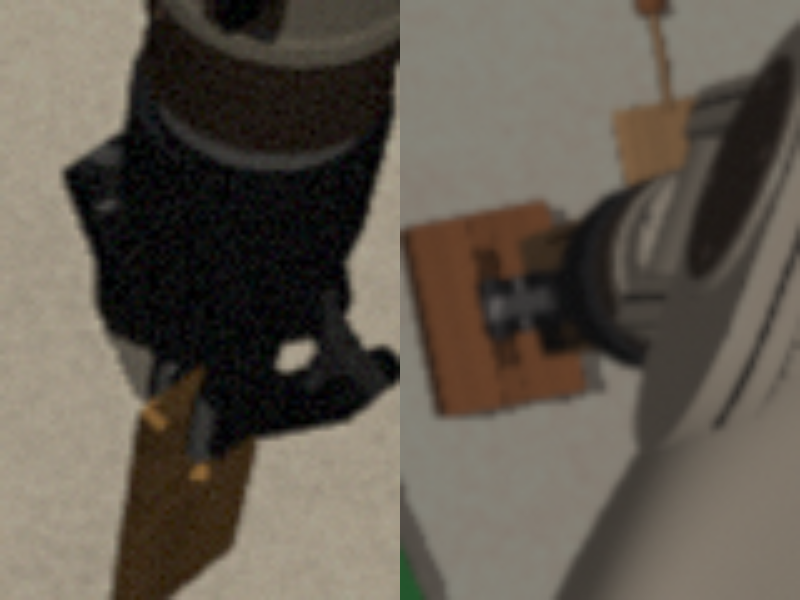

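The gauge is held upright (grip width 9.3 mm) and clear of the rack. Now I feel for the hook: height first from above, then its side.

```bash
cat >> h.py <<'E'
YAW=17.2; O=np.array([.5158,.199]); ORI=[180,0,YAW-90]
ax=np.array([np.cos(np.radians(YAW)),np.sin(np.radians(YAW))]); ay=np.array([-ax[1],ax[0]])
def W(x,y,z): return [*(O+x*ax+y*ay),z]
def where():
    p=np.array(sensors.read_state()["position"]); d=p[:2]-O; return np.array([d@ax,d@ay,p[2]])
def go(x,y,z,v=.1,th=None): return env.movel(W(x,y,z),speed=v,threshold=th)
E
python3 - <<'E'
from h import *
np.set_printoptions(precision=4,suppress=True)
env.movep([.5095,-.2055,.33],[180,0,9.8]); env.movep(W(28,0,0.33) if 0 else W(.028,0,.33),ORI)
go(.028,0,.30); env.hold(.3)
print(where(),sensors.read_state()["wrist_force"])
print("hit",go(.028,0,.24,.02,2.0)); s=sensors.read_state(); h=where(); print(h,s["wrist_force"],s["grip_width"])
go(h[0],h[1],h[2]+.025)
go(.028,-.055,h[2]+.025); go(.028,-.055,h[2]-.03,.08,4)
env.hold(.3);print("side",go(.028,-.015,h[2]-.03,.02,2.0)); b=where(); s=sensors.read_state();print(b,s["wrist_force"])
go(.028,-.055,h[2]-.03)
print(s["time"]); np.save("feel.npy",[h,b])
E
```

```text
[0.0283 0.     0.3007] [-0.3987  0.1091 -1.1975]
hit True
[0.028  0.     0.2605] [0.7153 0.5661 4.2888] 0.00920476484485418
side True
[ 0.0277 -0.0303  0.2298] [ 0.5354 -0.482  -0.644 ]
16.7583
```

Height contact is clear: +5 N at TCP z = 0.2605, so the bar top is ≈ 0.136, which agrees with triangulation. The side contact force was weak, so I'm confirming it from the other side.

Run:
```python
from h import *
np.set_printoptions(precision=4,suppress=True)
h,b=np.load("feel.npy")
z=h[2]
def f():
    s=sensors.read_state()["wrist_force"]; return np.array([s[:2]@ax,s[:2]@ay,s[2]])
go(.028,-.055,z+.025,.15); go(.028,.062,z+.025,.15); go(.028,.062,z-.03,.1,4); env.hold(.3); print(f())
print("side",go(.028,.02,z-.03,.02,2.5)); print(where(),f()); env.hold(.2); print(where(),f())
c=where()[1]; go(.028,.062,z-.03,.1); go(.028,.062,z+.025,.15)
print(c,sensors.read_state()["time"])
```

```text
[ 0.3119  0.4584 -1.6711]
side True
[0.0277 0.0365 0.2299] [0.4484 1.453  0.0557]
[0.0272 0.0366 0.2289] [-0.5252  0.4727 -0.5228]
0.03662064787758365 22.0167
```

Both sides agree: the span is 66.9 mm against 68 expected, and the centre is at y = +3.2 mm. Now I insert the hook.

Run:
```python
from h import *
np.set_printoptions(precision=4,suppress=True)
h,b=np.load("feel.npy"); zi=h[2]-.086; y=.0032
def f():
    s=sensors.read_state()["wrist_force"]; return np.array([s[:2]@ax,s[:2]@ay,s[2]])
go(.095,.03,h[2]+.025,.15); go(.095,y,h[2]+.025,.15); go(.095,y,zi,.12,5); env.hold(.3); print(where(),f())
print("in",go(.045,y,zi,.03,3)); print(where(),f())
a,bb=get_image("side"),get_image("top")
cv2.imwrite("pics/in.png",np.hstack([cv2.resize(p["pixels"][yy:yy+105,x:x+70,::-1],(400,600),interpolation=cv2.INTER_CUBIC) for p,x,yy in((a,205,105),(bb,180,140))]))
print(sensors.read_state()["time"])
```

```text
[0.0953 0.0032 0.1751] [-0.0884 -0.263  -0.8444]
in False
[0.0451 0.0032 0.1745] [ 0.1109  0.9334 -1.221 ]
26.275
```

View pics/in.png

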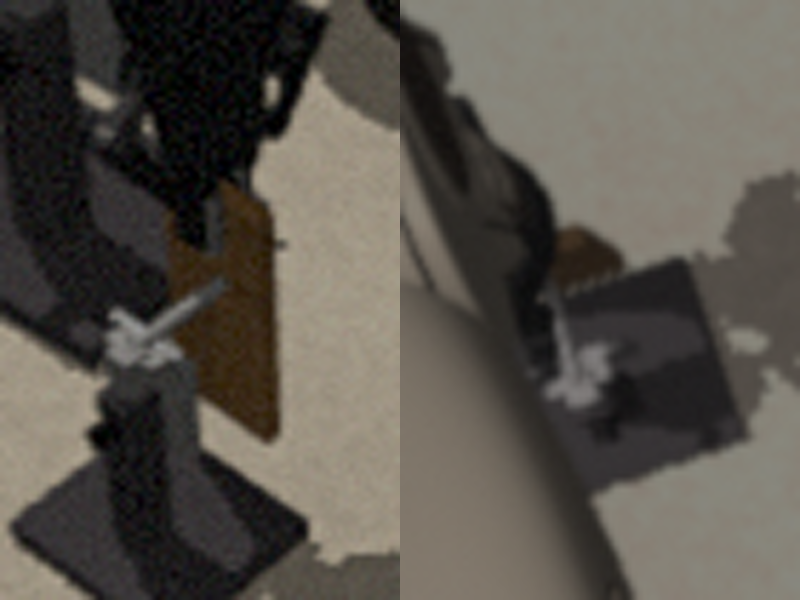

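The side view shows the bar going into the hole at crop (220,285), with the plain face towards the plate and the lip out on the far side. Now I slide it back to the plate and lower it.

Run:
```python
from h import *
np.set_printoptions(precision=4,suppress=True)
h,b=np.load("feel.npy"); zi=h[2]-.086; y=.0032
def f():
    s=sensors.read_state()["wrist_force"]; return np.array([s[:2]@ax,s[:2]@ay,s[2]])
env.hold(.2);print("back",go(-.006,y,zi,.02,2.5)); print(where(),f()); env.hold(.2); p=where(); print(p,f())
go(p[0]+.0005,y,zi,.02); env.hold(.2)
print("down",go(p[0]+.0005,y,zi-.014,.015,2.5)); print(where(),f()); env.hold(.4); print(where(),f())
a=get_image("side")
cv2.imwrite("pics/d.png",cv2.resize(a["pixels"][105:195,200:270,::-1],(466,600),interpolation=cv2.INTER_CUBIC))
print(sensors.read_state()["time"])
```

```text
back True
[0.0078 0.0033 0.1744] [ 1.5095  0.7202 -0.337 ]
[0.0077 0.0033 0.1737] [3.2001 0.3159 0.1446]
down True
[0.0082 0.0032 0.1655] [-0.7046 -1.4383  4.1742]
[0.0083 0.0031 0.1655] [-0.8299 -0.1685  5.6854]
29.925
```

View pics/d.png

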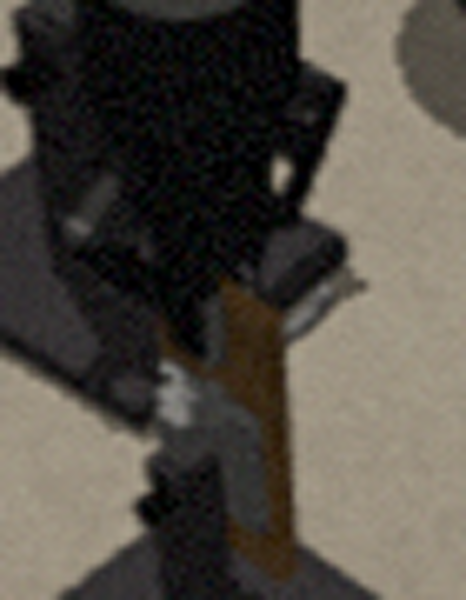

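It hung exactly where expected: dz = −95.0 mm from the felt bar top, resting at about +6 N, with the plate met on the way back. Release and retreat.

Run:
```python
from h import *
np.set_printoptions(precision=4,suppress=True)
p=where()
let_go(); env.hold(.3)
print(sensors.read_state()["wrist_force"],sensors.read_state()["grip_width"])
print(go(p[0],p[1],.30,.06,6)); print(where())
env.movep([.42,-.1,.33],ORI); env.hold(.3)
a,b=get_image("side"),get_image("top")
cv2.imwrite("pics/e.png",np.hstack([cv2.resize(q["pixels"][yy:yy+105,x:x+70,::-1],(400,600),interpolation=cv2.INTER_CUBIC) for q,x,yy in((a,205,105),(b,180,140))]))
print(sensors.read_state()["time"])
```

```text
[-0.2605  0.8418 -0.3637] 0.08546635730448926
False
[0.0082 0.0031 0.2997]
34.9667
```

View pics/e.png

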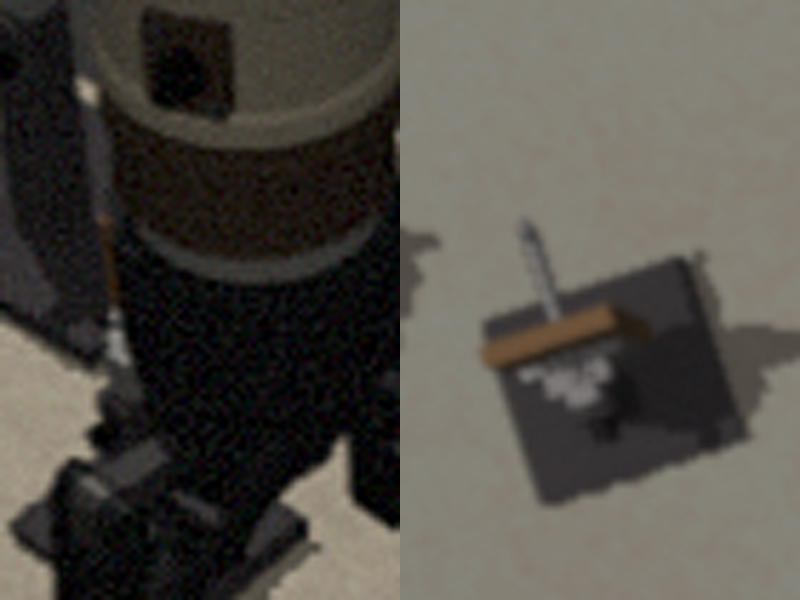

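Run:
```python
from h import *
env.movep([.42,-.32,.33],ORI); env.hold(.2)
a,b=get_image("side"),get_image("top")
s=5.714
for x in(.0028,.0128):
    print([ [round((u-o)*s) for u,o in zip(proj(b,np.array(W(x,y,.1805))),(180-.4+0.5,140))] for y in(-.0268,.0332)])
for x in (.0028,.0128):
    print("side",[ [round((u-o)*s) for u,o in zip(proj(a,np.array(W(x,y,z))),(205,105))] for y in(-.0268,.0332) for z in(.0405,.1805)])
cv2.imwrite("pics/f.png",np.hstack([cv2.resize(q["pixels"][yy:yy+105,x:x+70,::-1],(400,600),interpolation=cv2.INTER_CUBIC) for q,x,yy in((a,205,105),(b,180,140))]))
print(sensors.read_state()["time"])
```

```text
[[207, 322], [78, 366]]
[[200, 301], [71, 344]]
side [[210, 492], [192, 275], [121, 429], [94, 210]]
side [[225, 480], [208, 263], [136, 417], [110, 199]]
36.15
```

View pics/f.png

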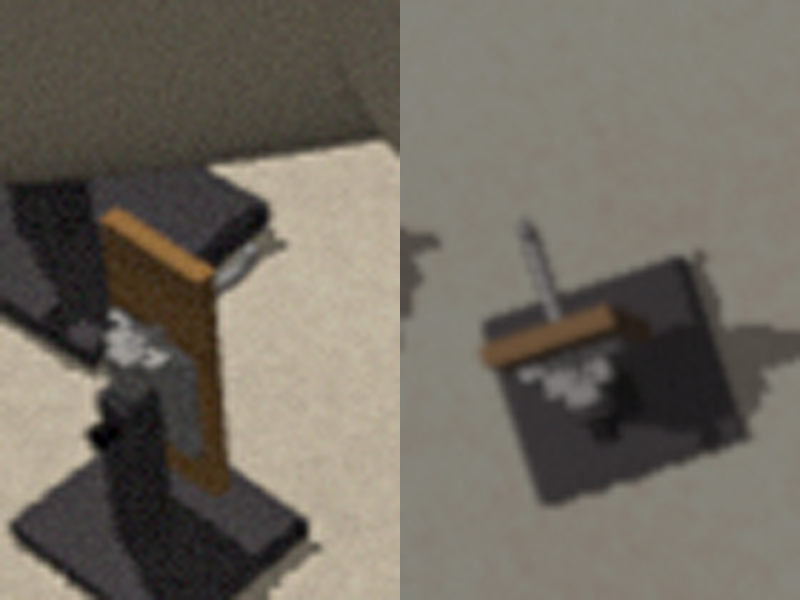

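The side view (crop 100–230, 205–495) shows the board hanging upright and flat against the plate. The top view shows the bar sticking out in front. Edges match the projected flush pose within about 2 px, or roughly 4 mm. Handing in.

```bash
python3 -c "
from h import *
env.hand_in(); print(sensors.read_state()['time'])"
```

```text
the job is handed in; nothing more can be done
the job is handed in; nothing more can be done
```

The gauge is hanging on the smaller stand's hook, graduated face outward and plain face against the backing plate. The job is handed in at about 36 s of robot time, and no verdict was reported.

**What I did**
- I took the gauge from the brown rack.
- I felt the hook from above, which put the bar's top at about 0.136 m, and then from both sides. The two side contacts spanned 66.9 mm, against 68 mm expected.
- I threaded the hole over the lip without contact, slid the gauge back until it touched the plate, backed off 0.5 mm, lowered it 9 mm until it seated, released it and retreated.

**Last checks**
- **Seating:** the gauge came to rest exactly 95.0 mm below where its edge had touched the bar, as it should.
- **Forces:** the contact forces I read stayed at about 6–7 N or less.
- **Final pictures:** the board hangs upright and flat against the plate, with the bar sticking out in front.

**Where things disagreed**
- In the top view the board sits about 2 px (roughly 4 mm) to one side of where I projected it, and may be turned up to about 3° from the base edge. Both are within tolerance.
- The first side contact gave only a weak force, so I repeated the feel from the other side, and it agreed.
- I read the tick marks only from the averaged overhead picture before the pick, and did not see them again after hanging. I did not re-measure the cup, jar and spatula.

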